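# Fit the splined gear and hold it home against its spring

## Task

The gearbox on the bench is open and its splined shaft stands bare. Take the gear that has a tall hub and a splined bore, set it on that shaft with the hub up, turn it until the splines mesh, slide it down so that its teeth mesh with the pinion beside it, and press it fully home against the sprung washer so that the clip groove of the shaft is clear. Finish while the gripper still has hold of the gear and keeps it pressed home, ready for the clip to be fitted; leave the plain gear, the clip and the tape where they lie.

Things in the scene. Friction and masses are not known exactly. Their poses are not given: they have to be found in the camera images.
- hub_gear: Loose steel gear, 0.26 to 0.4 kg, lying flat, hub up. Origin: centre of its underside, z up through the bore. Toothed rim 69 mm across, z 0 to 14 mm; 18 teeth, one on the x axis and every 20 degrees, lower ends rounded to a ridge over 3 mm. Bore right through: 19.5 mm across, with 6 grooves 6.5 mm wide, 25.5 mm across, one groove on the x axis and every 60 degrees
- hub_grip (a point): Middle of the gear's hub on the bore axis, 28 mm above the gear's underside. The hub is plain and round, 38 mm across, and stands 28 mm above the toothed rim (z 14 to 42 mm): grip it here
- gearcase: Open gearbox case, cast aluminium, fixed, about 140 x 157 mm over its feet, rim 32 mm high. Origin: on the splined shaft's axis at bench level; z up; the pinion's axis lies 53 mm along -y. A gear that is home has its underside 20 mm above this origin
- shaft_tip (a point): Tip of the splined shaft, 77 mm above the bench, on the shaft's axis. From 77 down to 69 mm the tip is a plain round pilot 18 mm across; from 69 mm down stand 6 ribs, 5 mm wide, 24 mm across, with small bevels on top. Clip groove at 62.5 to 65 mm, just above the hub of a gear that is home
- spline_shaft (a joint): Angle of the splined shaft about z, rad, counter-clockwise from above: one rib points along the case's x axis turned by this angle, and one every 60 degrees. Drag 0.15 N m: it stays put while a gear is turned on top of its ribs and turns with the gear once the splines are meshed
- pinion_top (a point): Centre of the top face of the pinion, 36 mm above the bench, in the case beside the shaft. Pinion: 12 teeth, 48 mm across, upper tooth ends rounded to a ridge over 3 mm; a stub 15 mm across stands 3.5 mm above it
- pinion (a joint): Angle of the pinion about z, rad, counter-clockwise from above: one tooth points along the case's x axis turned by this angle, and one every 30 degrees. It turns easily (0.03 N m), with 1.5 mm of play against the gear; the gear's teeth reach it when the gear's underside is 36 mm above the bench
- thrust_washer (a joint): How far the steel washer round the foot of the shaft is pressed down, m. Its top stands 26 mm above the bench at 0 and 20 mm at 0.006, the stop. Spring: 6 N at 0, 13 N at the stop, so the gear's own weight does not press it home
- plain_gear: Bystander: another steel gear, 62 mm across, 22 mm thick, no hub standing out, plain round bore. Origin: centre of its underside
- clip: Bystander: steel retaining ring, about 30 mm across, 2 mm thick, lying flat
- tape: Bystander: roll of black tape, 62 mm across, 19 mm high

How it is judged:
By the outcome, as a careful person would: the job done as asked, in the order asked, and still so for the second after the job is handed in, while the arm keeps its last pose, push and grip.
It also fails if it takes over 45 s, if anything falls off the work surface, if the arm or the gripper's body presses on something with over 40 N, if the wrist force passes 120 N, or if a joint passes its speed limit or range.

## Robot

A 7-joint arm with a two-finger parallel gripper is mounted at the origin on the work surface; the furniture and walls round the work are solid. World frame = base frame: x ahead of the robot, y to its left, z up, the work surface at z = 0. Lengths are in m, angles in rad, forces in N, time in s.
With the tool pointing down it reaches from about 0.35 to 0.9 m from the base axis. Payload 8.1 kg.
Tool frame: the origin (TCP) lies at the very end of the fingers, on their centre line; the grasp point (between the pads) lies 19 mm behind it (arm.tcp_to_grasp is the z of the grasp point in the tool frame, in m); z points along the fingers, y is the line along which they close (so a half turn about z gives the same grasp; the last joint's range is limited). The gripper opens to 92 mm and grips with 3 to 60 N. Pads are 19 mm wide; open, the fingers measure 130 mm over their backs; the gripper's body (75 mm by 190 mm) begins 47 mm behind the grasp point.
Start: joints at [0.999, 0.434, 0.025, 1.573, -0.012, 1.134, -0.075], TCP at [0.282, -0.558, 0.227] pointing down, gripper open.
Joint ranges: [-2.62, 2.62], [-0.44, 2.09], [-1.27, 1.32], [0.08, 2.57], [-1.32, 4.46], [0.12, 2], [-2.74, 2.74]. Speed limits (rad/s): [2.22, 2.22, 3.01, 3.01, 3.14, 3.14, 3.14].

## Interface

Orientations are given as a rotation vector (axis times angle).
In Python, from cell import readout, vision, sign_off, arm gives the robot as it stands. The module is installed in compiled form; this text tells all that it offers.
- The arm moves only by the shell command python3 -m creep 'ROWS' [FORCE]. ROWS is JSON, a list of rows, each a list of 5 numbers: the shift along the tool's x, y, z in units of 4 cm (1.0 is 4 cm), then the turn about the tool's z in units of 4 degrees (1.0 is 4 degrees), then the opening, from 0 (shut) to 1 (fully open). A call has 1 to 12 rows; each row shifts and turns the commanded pose from where the row before left it, along the tool's axes as they then stand; what a row does not reach is not made up. A row lasts 1/8 s, in which the tool goes at most 62.5 mm and 10.7 degrees, less where a joint would pass 70% of its speed; a pose out of reach is approached as far as the arm can. A call with a number of a shift or a turn outside -1 to 1 is refused whole. A call with a gripper value outside its range is refused whole. The fingers move at their own pace and stop on an object; FORCE is the grip in N (left out, the last holds). Time passes only in rows, so rows that do not move let the fingers close. It gives the time, the measured TCP pose, the force, the opening and the grip force at its end, in the units of the state.
- readout.observe(): the state, without advancing time (a new reading comes with each control period).
- vision.get_image(name): name is "scene" or "top"; returns a dict with "pixels" (384x512x3 uint8, blue, green, red), "z_map" (384x512 float32, m along the optical axis (not along the pixel's ray), 0 where there is no reading), "camera_matrix" (3x3 intrinsics, pixels), "position" and "rotation" of the camera in the world. Camera axes: x right, y up, looking along -z (the intrinsics and any distortion apply to the point x, -y, -z); pixel columns grow to the right and rows downward; lengths in m; the calibration is good to about 2 mm. A picture is of the moment at which its call begins.
- sign_off(): hands the job in; it is judged then, once.
The state is a dict: "clock": time; "joints": joint angles; "dq": joint speeds; "joint_efforts": joint torques, N m; "position": TCP position; "ee_rot": TCP orientation; "force": force on the tool from outside, world axes, zero at the start; "ft_torque": the same for the moment, N m; "width": opening from 0.0 (shut) to 1.0 (fully open); "gripper_force": force on a finger pad.
Only numpy, scipy, OpenCV 4.12 (cv2) and the standard library are available. Lean on these libraries where they do the work, as an engineer would, in place of code of your own. Each camera call takes 0.05 s, during which the arm holds its last target. There are 200 camera calls.

## Working session

There is one attempt and no reset: what is moved stays moved. The work goes in short steps, Python scripts to look and compute and a shell command to move; the robot and the scene stay as the last step left them, time stands still between calls to the robot, and variables do not carry over. Pictures are saved under pics/ and viewed, at most 10 in all, crops included, and the job is handed in when it is done.

```bash
mkdir -p pics; ls; cat > h.py <<'E'
import numpy as np, cv2
from cell import readout, vision, sign_off, arm
def grab(n):
    im=vision.get_image(n); np.savez(''+n+'.npz',**{k:v for k,v in im.items() if isinstance(v,np.ndarray) or k in('position','rotation','camera_matrix')}); return im
def R(im):
    r=np.array(im['rotation'],float); return r if r.shape==(3,3) else cv2.Rodrigues(r)[0]
def ray(im,u,v):
    K=np.array(im['camera_matrix']); d=np.array([(u-K[0,2])/K[0,0],-(v-K[1,2])/K[1,1],-1.]); return R(im)@d
def onz(im,u,v,z):
    p=np.array(im['position']); d=ray(im,u,v); return p+d*(z-p[2])/d[2]
def cloud(im):
    K=np.array(im['camera_matrix']); Z=im['z_map']; v,u=np.mgrid[:Z.shape[0],:Z.shape[1]]
    c=np.stack([(u-K[0,2])/K[0,0]*Z,-(v-K[1,2])/K[1,1]*Z,-Z],-1); return c@R(im).T+np.array(im['position'])
def proj(im,P):
    K=np.array(im['camera_matrix']); c=R(im).T@(np.array(P)-np.array(im['position'])); return K[0,0]*c[0]/-c[2]+K[0,2], K[1,2]+K[1,1]*c[1]/c[2]
E
python3 - <<'E'
from h import *
print(arm.__dict__ if hasattr(arm,'__dict__') else dir(arm))
print(readout.observe())
for n in('scene','top'):
    im=grab(n); cv2.imwrite(f'pics/{n}0.png',im['pixels']); print(n,im.keys(),im['position'],R(im),im['camera_matrix'])
E
```

```text
pics
{}
{'clock': 0.0, 'joints': array([ 0.99938472,  0.43522707,  0.02497067,  1.57409793, -0.01158573,
        1.13399209, -0.07509706]), 'dq': array([-0.00063345,  0.00031454,  0.0009789 , -0.00084608, -0.00040171,
       -0.00044757,  0.00190851]), 'joint_efforts': array([ 2.91332990e-04, -6.67835069e+01,  9.85674933e-01, -3.14458787e+01,
       -6.04578923e-02,  4.27053741e-02,  1.60206027e-04]), 'position': array([ 0.28210634, -0.55713776,  0.22594209]), 'ee_rot': array([-3.05424720e+00, -7.29245769e-01,  8.10503140e-04]), 'force': array([-0.59549227,  0.13084211,  0.12779319]), 'ft_torque': array([-0.0196931 ,  0.04540104,  0.00277872]), 'gripper_force': 0.0, 'width': 0.9988832592724525}
scene dict_keys(['pixels', 'z_map', 'camera_matrix', 'position', 'rotation']) [-0.02749315  0.29529621  0.70776949] [[-0.46269922  0.65707746 -0.59511229]
 [-0.88636541 -0.35523569  0.29692416]
 [-0.01630295  0.66487353  0.74677801]] [[381.87342721   0.         252.75050335]
 [  0.         381.87342721 182.40088409]
 [  0.           0.           1.        ]]
top dict_keys(['pixels', 'z_map', 'camera_matrix', 'position', 'rotation']) [0.37987562 0.06193006 1.1401821 ] [[-0.02539063  0.99566145 -0.08951863]
 [-0.99963967 -0.02450754  0.01095039]
 [ 0.008709    0.08976441  0.99592495]] [[421.6098116    0.         257.54263327]
 [  0.         421.6098116  192.75520934]
 [  0.           0.           1.        ]]
```

View pics/scene0.png

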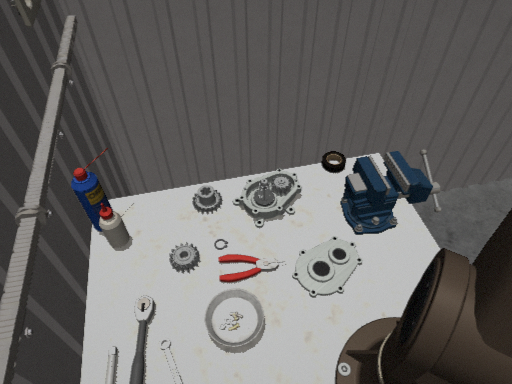

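View pics/top0.png

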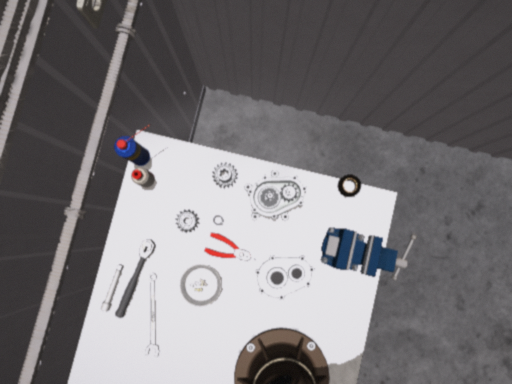

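The scene picture shows the hub gear at (207,198), the case with shaft at (264,195) and pinion at (282,183), and the plain gear at (184,257). In the top view the hub gear is at (225,175), the shaft at (269,197), the pinion at (289,191) and the plain gear at (187,221).

```bash
python3 - <<'E'
from h import *
out=[]
for n,g,s in(('top',(225,175),(269,197)),('scene',(207,196),(264,192))):
    im=np.load(n+'.npz'); C=cloud(im)
    v,u=np.mgrid[:384,:512]
    for nm,c,zl,zh in(('hub top',g,.036,.048),('rim',g,.009,.018),('shaft tip',s,.066,.085),('pinion top',s,.031,.0395),):
        r=45 if nm=='pinion top' else 24
        m=(abs(u-c[0])<r)&(abs(v-c[1])<r)&(C[...,2]>zl)&(C[...,2]<zh)
        P=C[m]; 
        print(n,nm,m.sum(),P.mean(0).round(4) if len(P) else '',((P.min(0)+P.max(0))/2).round(4) if len(P) else '',np.ptp(P,0).round(3) if len(P) else '')
    b=im['pixels']
    for c in((g,s)): 
        out.append(cv2.resize(b[c[1]-33:c[1]+33,c[0]-44:c[0]+44],(400,300),interpolation=cv2.INTER_CUBIC))
cv2.imwrite('pics/crops.png',np.vstack([np.hstack(out[:2]),np.hstack(out[2:])]))
E
```

```text
top hub top 109 [0.5328 0.1378 0.0412] [0.5332 0.1379 0.0413] [0.037 0.035 0.01 ]
top rim 235 [0.5309 0.1371 0.013 ] [0.5216 0.1329 0.0135] [0.091 0.111 0.009]
top shaft tip 51 [0.4693 0.0198 0.0738] [0.4698 0.0198 0.0734] [0.021 0.018 0.014]
top pinion top 555 [ 0.4773 -0.0086  0.0337] [0.4805 0.0275 0.0352] [0.137 0.213 0.008]
scene hub top 144 [0.5293 0.1394 0.0412] [0.5305 0.1393 0.0407] [0.038 0.037 0.009]
scene rim 264 [0.5219 0.1417 0.0132] [0.5277 0.139  0.0134] [0.062 0.067 0.009]
scene shaft tip 67 [0.4645 0.0228 0.0734] [0.4647 0.0212 0.0728] [0.018 0.021 0.013]
scene pinion top 760 [ 0.4711 -0.0021  0.0334] [0.4669 0.0008 0.0352] [0.117 0.156 0.008]
```

View pics/crops.png

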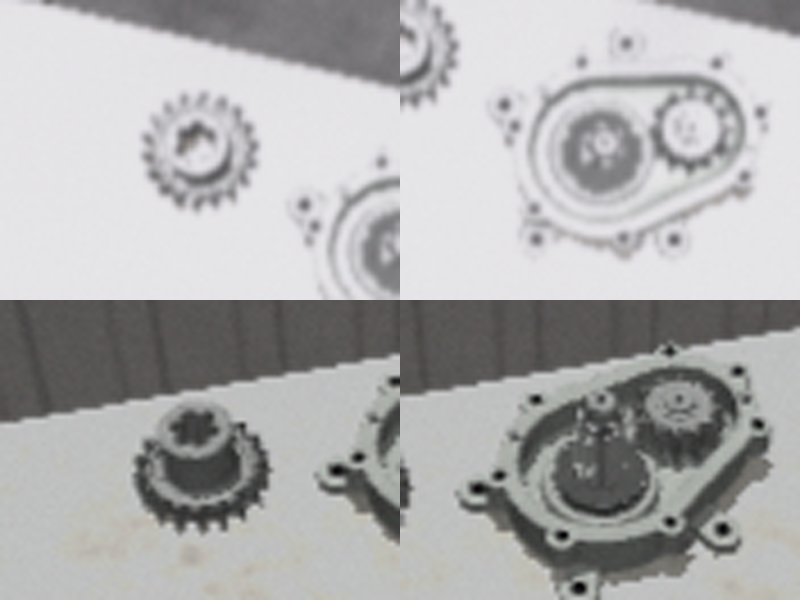

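The crops confirm the readings: the hub has 6 grooves, the shaft tip stands clear, and the pinion lies to the right of it. The gear-to-shaft offset agrees between cameras to about 1.5 mm. Next I'll check obstacle heights along the path and the case heading, then move.

```bash
cat >> h.py <<'E'
def tool(target,yaw=None):
    s=readout.observe(); M=cv2.Rodrigues(np.array(s['ee_rot']))[0]
    d=M.T@(np.array(target)-s['position']); print('tool shift/4cm',(d/.04).round(3),'xaxis deg',np.degrees(np.arctan2(M[1,0],M[0,0])).round(2),'tilt',np.degrees(np.arccos(-M[2,2])).round(2)); return M
E
python3 - <<'E'
from h import *
im=np.load('top.npz'); C=cloud(im)
for nm,(a,b,c,d) in dict(vise=(325,395,225,275),bottles=(115,155,135,190)).items():
    P=C[c:d,a:b].reshape(-1,3); P=P[(P[:,2]>.02)&(P[:,2]<.5)]; print(nm,P.min(0).round(3),P.max(0).round(3))
for n,c in(('top',(289,191)),('scene',(282,183))):
    im=np.load(n+'.npz');C=cloud(im)[c[1]-12:c[1]+13,c[0]-12:c[0]+13]; P=C[(C[...,2]>.035)&(C[...,2]<.042)]; print('stub/pinion',len(P),np.median(P,0).round(4))
tool([.531,.1386,.226])
E
```

```text
vise [ 0.258 -0.301  0.02 ] [ 0.382 -0.107  0.151]
bottles [0.506 0.327 0.02 ] [0.645 0.425 0.175]
stub/pinion 107 [ 0.4793 -0.0328  0.0365]
stub/pinion 141 [ 0.4774 -0.0304  0.0366]
tool shift/4cm [ 13.408 -12.707   0.018] xaxis deg 26.86 tilt 0.08
```

```bash
python3 -m creep '[[0.7,-0.67,0,0,1],[0.7,-0.67,0,0,1],[0.7,-0.67,0,0,1],[0.7,-0.67,0,0,1],[0.7,-0.67,0,0,1],[0.7,-0.67,0,0,1],[0.7,-0.67,0,0,1],[0.7,-0.67,0,0,1],[0.7,-0.67,0,0,1],[0.7,-0.67,0,0,1],[0.7,-0.67,0,0,1],[0.7,-0.67,0,0,1]]' 20
python3 -m creep '[[0.7,-0.67,0,0,1],[0.7,-0.67,0,0,1],[0.7,-0.67,0,0,1],[0.7,-0.67,0.3,0,1],[0.7,-0.67,0.5,0,1],[0.7,-0.67,0.5,0,1],[0.6,-0.6,0.5,0,1],[0,0,0,0,1]]'
python3 -c "
from h import *
tool([.531,.1386,.016]);print(readout.observe()['joints'].round(2))"
```

```text
clock: 1.6
position: [0.4369, -0.1177, 0.2266]
ee_rot: [-3.056, -0.73, 0.001]
force: [1.1, 1.0, 0.1]
width: 0.998
gripper_force: 0.0
clock: 2.6
position: [0.5237, 0.1354, 0.1529]
ee_rot: [-3.053, -0.736, 0.004]
force: [-1.1, -1.1, 0.2]
width: 1.001
gripper_force: 0.0
tool shift/4cm [0.208 0.02  3.422] xaxis deg 27.1 tilt 0.18
[-0.08  0.41 -0.36  1.85  0.17  0.92 -1.62]
```

```bash
python3 -m creep '[[0.2,0.02,0.8,0,1],[0,0,0.9,0,1],[0,0,0.9,0,1],[0,0,0.5,0,1],[0,0,0.3,0,1],[0,0,0,0,0.3],[0,0,0,0,0.3],[0,0,0,0,0.3],[0,0,0,0,0.3],[0,0,0,0,0.3]]' 8
python3 -c "
from h import *
tool([.531,.1386,.017]);print(readout.observe()['joints'].round(2))"
```

```text
clock: 3.85
position: [0.5323, 0.1357, 0.019]
ee_rot: [3.056, 0.73, 0.001]
force: [0.3, 0.7, 0.2]
width: 0.506
gripper_force: 0.0
tool shift/4cm [ 0.004 -0.08   0.05 ] xaxis deg 26.86 tilt 0.03
[-0.13  0.59 -0.29  1.94  0.27  0.64 -1.7 ]
```

```bash
python3 -m creep '[[0,0,0,0,0.2],[0,0,0,0,0.2],[0,0,0,0,0.2],[0,0,0,0,0.2]]' 8
python3 -m creep '[[0,0,0,0,0.6],[0,0,0,0,0.6],[0,0,0,0,0.6],[0,0,0,-1,0.6],[0,0,0,-1,0.6],[0,0,0,-1,0.6],[0,0,0,-1,0.6],[0,0,0,-1,0.6],[0,0,0,-1,0.6],[0,0,0,-1,0.6],[0,0,0,-1,0.6],[0,0,0,-1,0.6]]' 
python3 -m creep '[[0,0,0,-1,0.6],[0,0,0,-1,0.6],[0,0,0,-1,0.6],[0,0,0,-1,0.6],[0,0,0,-1,0.6],[0,0,0,-1,0.6],[0,0,0,-1,0.6],[0,0,0,-1,0.6],[0,0,0,-1,0.6],[0,0,0,-1,0.6],[0,0,0,-1,0.6],[0,0,0,-1,0.6]]' 
python3 -m creep '[[0,0,0.06,-1,0.2],[0,0,0,-0.5,0.2],[0,0,0,0,0.2],[0,0,0,0,0.2],[0,0,0,0,0.2]]' 40
python3 -c "
from h import *
tool([.531,.1386,.016]);print(readout.observe()['joints'].round(2))"
```

```text
clock: 4.35
position: [0.5321, 0.136, 0.0188]
ee_rot: [-3.055, -0.73, -0.0]
force: [-2.0, 2.2, 4.7]
width: 0.413
gripper_force: 8.0
clock: 5.85
position: [0.5322, 0.1354, 0.0186]
ee_rot: [2.679, 1.641, -0.0]
force: [-0.5, 0.1, 0.3]
width: 0.6
gripper_force: 0.0
clock: 7.35
position: [0.5322, 0.1353, 0.0186]
ee_rot: [1.78, 2.589, -0.0]
force: [0.7, -0.3, -0.4]
width: 0.601
gripper_force: 0.0
clock: 7.98
position: [0.5319, 0.1354, 0.0161]
ee_rot: [-1.645, -2.676, 0.001]
force: [0.5, 0.1, -3.2]
width: 0.41
gripper_force: 40.0
tool shift/4cm [0.081 0.016 0.004] xaxis deg 116.82 tilt 0.04
[ 0.14  0.69 -0.7   1.92  0.63  0.77 -0.45]
```

```bash
python3 -m creep '[[0,0,-0.5,0,0.2],[0,0,-0.9,0,0.2],[0,0,-0.9,0,0.2],[-0.3,-0.5,-0.2,0,0.2],[-0.4,-0.6,0,0,0.2],[-0.3,-0.5,0,0,0.2],[-0.2,-0.3,0,0,0.2],[0,0,0,0,0.2],[0,0,0,0,0.2]]' 
python3 - <<'E'
from h import *
s=readout.observe();print(s['force'],s['position'])
out=[]
for n in('scene','top'):
    im=grab(n); u,v=map(int,proj(im,[.475,.04,.09])); print(n,u,v,[np.round(proj(im,s['position']+[0,0,h]),1) for h in(-.016,-.002)])
    out.append(cv2.resize(im['pixels'][v-50:v+50,u-50:u+50],(400,400),interpolation=cv2.INTER_CUBIC))
cv2.imwrite('pics/c2.png',np.hstack(out))
E
```

```text
clock: 9.1
position: [0.4867, 0.0594, 0.1168]
ee_rot: [1.644, 2.677, 0.002]
force: [0.7, 0.6, -3.1]
width: 0.41
gripper_force: 40.0
[ 0.65432975  0.57750632 -3.05043031] [0.4867046  0.05943696 0.11681946]
scene 254 177 [array([244. , 174.1]), array([243.8, 169.6])]
top 261 192 [array([253.8, 187.5]), array([253.8, 186.9])]
```

View pics/c2.png

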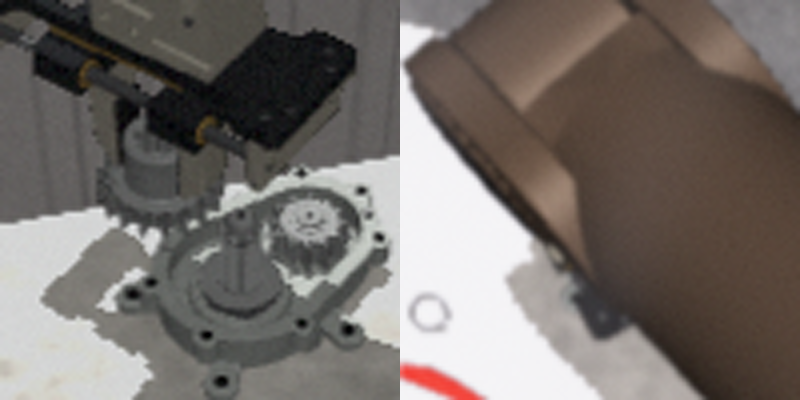

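The scene crop shows the gear held squarely, its rim centred at about u=244 as the TCP predicts. The shaft tip is at about (263.5,180) and the pinion is clear. The arm hides everything in the top view. I'll get the shaft relative to the held gear from scene depth.

```bash
python3 - <<'E'
from h import *
from scipy.optimize import least_squares
s=readout.observe(); im=np.load('scene.npz'); C=cloud(im).reshape(-1,3); cam=np.array(im['position'])
def fit(c,r,zl,zh,w):
    c=np.array(c,float)
    for _ in range(4):
        d=C[:,:2]-c; t=cam[:2]-c; t/=np.linalg.norm(t); rad=np.hypot(*d.T)
        m=(C[:,2]>zl)&(C[:,2]<zh)&(abs(rad-r)<w)&(d@t>.45*rad)
        P=C[m,:2]; c=least_squares(lambda q:np.hypot(*(P-q).T)-r,c,loss='soft_l1',f_scale=.001).x
    return c,m.sum(),np.std(np.hypot(*(P-c).T)-r)
p=s['position']; print('tcp',p)
for lo,hi in((.003,.012),(.003,.020)): print('hub',fit(p[:2],.019,p[2]+lo,p[2]+hi,.005))
print('pilot',fit([.466,.021],.009,.0685,.0755,.005))
for r in(.034,.033):print('rim',fit(p[:2],r,p[2]-.012,p[2]-.004,.006))
print('ribs',fit([.466,.021],.0115,.035,.066,.005))
# top, tip only
im2=np.load('top.npz')
m=(C[:,2]>.0755)&(C[:,2]<.0795)&(np.hypot(*(C[:,:2]-[.466,.021]).T)<.015); print('tipface',C[m].mean(0),m.sum())
E
```

```text
tcp [0.48652038 0.0595217  0.11650743]
hub (array([0.48541908, 0.06025468]), np.int64(38), np.float64(0.0014335020904946566))
hub (array([0.48522182, 0.06003098]), np.int64(74), np.float64(0.001345141455888089))
pilot (array([0.46837143, 0.02046904]), np.int64(22), np.float64(0.0013255025986507608))
rim (array([0.48911636, 0.05930792]), np.int64(74), np.float64(0.0025062404691352015))
rim (array([0.48805323, 0.05978943]), np.int64(74), np.float64(0.002511811805473728))
ribs (array([0.46850004, 0.02034779]), np.int64(61), np.float64(0.0016387549962730522))
tipface [0.46699474 0.0214308  0.07730519] 25
```

```bash
python3 - <<'E'
from h import *
im=np.load('scene.npz');print(proj(im,[.469,.02,.077]),proj(im,[.467,.021,.077]))
tool([.469,.02,.097])
g=cv2.cvtColor(im['pixels'],cv2.COLOR_BGR2GRAY); print(g[175:190,256:272])
E
```

```text
(np.float64(263.81133725387), np.float64(180.3086142736543)) (np.float64(263.8483659910554), np.float64(181.05779671583483))
tool shift/4cm [-0.683 -0.838  0.487] xaxis deg 116.92 tilt 0.06
[[ 73  66  71  85 191 212 209 188 199 197 196 195 175 186 190 177]
 [ 73  73  91 157 203 204 186 193 195 195 193 189 179 177 123  89]
 [ 74  73  80 183 197 196 194 194 193 189 177 124 116  93  82  84]
 [ 74  72  87 175 194 195 190 176 175 124  87  82  81  82  82  81]
 [108  97 100 174 189 179 124  93  87  92  89  82  81  80  81  83]
 [178 189 179 175 118  86  91  65  40  85  96  72  80  81  85  87]
 [163 121 117  94  69  80  91  71  58  89  96  74  79  85  97  92]
 [ 80  81  80  83  63  77  89  93  95  98  95  78  77 104 117  92]
 [ 79  83  74  92  71  66  79  88  94  93  86  75  76  93 158 106]
 [ 80  84  79  93  80  66  71  79  85  80  77  71  84 120 173 121]
 [ 82  84  78  87  71  66  73  75  75  78  81  69  81 129 149 122]
 [ 83  92  94  94  78  86  94  82  74  79  91  79  90 130 151 131]
 [108 109 110 100  82  71  99  79  63  66  73  80  90 135 181 153]
 [117 114 141 114  88  86  82  63  53  66  89  95  93 133 186 128]
 [179 181 160 112  94  94  96  86  79  86  95  96  93 111 153 117]]
```

```bash
python3 -m creep '[[-0.3,-0.4,0.1,0,0.2],[-0.3,-0.35,0.2,0,0.2],[-0.08,-0.09,0.18,0,0.2],[0,0,0,0,0.2],[0,0,0.05,0,0.2],[0,0,0.05,0,0.2],[0,0,0.05,0,0.2],[0,0,0,0,0.2]]' 
python3 -c "
from h import *
tool([.4685,.0202,.088]);print(readout.observe()['ft_torque'])"
```

```text
clock: 10.2
position: [0.4683, 0.0192, 0.091]
ee_rot: [-1.644, -2.677, 0.0]
force: [0.1, -0.4, -3.5]
width: 0.411
gripper_force: 40.0
tool shift/4cm [0.021 0.016 0.075] xaxis deg 116.87 tilt 0.01
[-0.00193122 -0.15052167  0.01913793]
```

```bash
python3 -m creep '[[0,0,0.05,0,0.2],[0,0,0.05,0,0.2],[0,0,0.03,0,0.2],[0,0,0.03,0,0.2],[0,0,0,0,0.2]]'
python3 -c "
from h import *
tool([.4685,.0202,.085]);print(readout.observe()['ft_torque'])"
```

```text
clock: 10.82
position: [0.4685, 0.0191, 0.0847]
ee_rot: [1.645, 2.677, 0.0]
force: [0.7, 0.5, -3.3]
width: 0.408
gripper_force: 40.0
tool shift/4cm [ 0.024  0.013 -0.007] xaxis deg 116.86 tilt 0.01
[ 0.05475978 -0.254852   -0.03997337]
```

```bash
python3 -m creep '[[0,0,0.03,0,0.2],[0,0,0.03,0,0.2],[0,0,0,0,0.2]]'
python3 -c "
from h import *
tool([.4685,.0202,.085]);print(readout.observe()['ft_torque'])"
```

```text
clock: 11.2
position: [0.4689, 0.0194, 0.0829]
ee_rot: [1.644, 2.676, 0.001]
force: [-0.0, 0.7, 4.6]
width: 0.408
gripper_force: 40.0
tool shift/4cm [ 0.023 -0.    -0.054] xaxis deg 116.88 tilt 0.07
[ 0.25031108 -0.0387671   0.12763004]
```

```bash
for i in 1; do python3 -m creep '[[0,0,0.02,1,0.2],[0,0,0,1,0.2],[0,0,0,1,0.2],[0,0,0,0,0.2]]'; python3 -m creep '[[0,0,0,1,0.2],[0,0,0,1,0.2],[0,0,0,0,0.2]]';python3 -m creep '[[0,0,0,1,0.2],[0,0,0,1,0.2],[0,0,0,0,0.2]]'; done
```

```text
clock: 11.7
position: [0.4688, 0.0194, 0.0819]
ee_rot: [1.914, 2.49, 0.001]
force: [0.6, 2.4, 1.4]
width: 0.413
gripper_force: 40.0
clock: 12.08
position: [0.4687, 0.0193, 0.0818]
ee_rot: [2.082, 2.352, 0.001]
force: [0.2, 1.6, 3.1]
width: 0.41
gripper_force: 40.0
clock: 12.45
position: [0.4686, 0.0193, 0.0817]
ee_rot: [2.24, 2.202, 0.001]
force: [0.8, 2.2, 2.3]
width: 0.414
gripper_force: 40.0
```

```bash
python3 -m creep '[[0,0,0.03,0,0.2],[0,0,0.03,0,0.2],[0,0,0,0,0.2]]'; python3 -c "
from h import *
print(readout.observe()['ft_torque'])
tool([.4685,.0202,.085])"
```

```text
clock: 12.82
position: [0.4686, 0.0193, 0.079]
ee_rot: [-2.242, -2.2, -0.001]
force: [2.1, 2.9, 0.6]
width: 0.411
gripper_force: 40.0
[ 0.74170919 -0.49986037  0.09376072]
tool shift/4cm [ 0.023 -0.002 -0.149] xaxis deg 88.91 tilt 0.03
```

```bash
python3 -m creep '[[0.01,0.01,0.1,0,0.2],[0,0,0.1,0,0.2],[0,0,0,0,0.2]]';  python3 -m creep '[[0,0,0.1,0,0.2],[0,0,0.1,0,0.2],[0,0,0.1,0,0.2],[0,0,0,0,0.2]]'; python3 -c "
from h import *
print(readout.observe()['ft_torque'])
tool([.4685,.0202,.054])"
```

```text
clock: 13.2
position: [0.4686, 0.0194, 0.0705]
ee_rot: [-2.243, -2.199, 0.0]
force: [2.5, 3.3, -7.1]
width: 0.405
gripper_force: 40.0
clock: 13.7
position: [0.4686, 0.0194, 0.0585]
ee_rot: [-2.243, -2.199, 0.0]
force: [2.3, 3.4, -6.6]
width: 0.407
gripper_force: 40.0
[ 0.61975463 -0.61587144  0.0718667 ]
tool shift/4cm [ 0.02  -0.003  0.114] xaxis deg 88.87 tilt 0.03
```

```bash
python3 -m creep '[[0,0,0.08,0,0.2],[0,0,0.04,0,0.2],[0,0,0.04,0,0.2],[0,0,0,0,0.2]]';  python3 -m creep '[[0,0,0.03,0,0.2],[0,0,0.03,0,0.2],[0,0,0,0,0.2]]'; python3 -c "
from h import *
print(readout.observe()['ft_torque'])
tool([.4685,.0202,.054])"
```

```text
clock: 14.2
position: [0.4686, 0.0194, 0.0526]
ee_rot: [-2.243, -2.199, 0.0]
force: [-0.0, 3.0, 0.6]
width: 0.413
gripper_force: 40.0
clock: 14.58
position: [0.4686, 0.0194, 0.0504]
ee_rot: [2.244, 2.199, -0.0]
force: [-1.8, 2.8, 5.3]
width: 0.411
gripper_force: 40.0
[0.55007185 0.33416476 0.07967619]
tool shift/4cm [ 0.019 -0.004 -0.091] xaxis deg 88.86 tilt 0.01
```

```bash
python3 -m creep '[[0,0,0.02,0.6,0.2],[0,0,0.02,0.6,0.2],[0,0,0,0,0.2]]';  python3 -m creep '[[0,0,0.02,0.6,0.2],[0,0,0.02,0.6,0.2],[0,0,0,0,0.2]]'; python3 -c "
from h import *
print(readout.observe()['ft_torque'])
tool([.4685,.0202,.054])"
```

```text
clock: 14.95
position: [0.4686, 0.0194, 0.0485]
ee_rot: [-2.333, -2.103, 0.0]
force: [-0.6, 2.9, -1.2]
width: 0.407
gripper_force: 40.0
clock: 15.32
position: [0.4685, 0.0194, 0.047]
ee_rot: [-2.421, -2.002, 0.001]
force: [-0.9, 2.3, -1.0]
width: 0.413
gripper_force: 40.0
[0.66541771 0.14046254 0.08641236]
tool shift/4cm [ 0.019 -0.005 -0.175] xaxis deg 79.18 tilt 0.02
```

```bash
python3 -m creep '[[0,0,0.05,0,0.2],[0,0,0.05,0,0.2],[0,0,0,0,0.2]]' 60;  python3 -m creep '[[0,0,0.04,0,0.2],[0,0,0.04,0,0.2],[0,0,0,0,0.2]]'; python3 -m creep '[[0,0,0.04,0,0.2],[0,0,0,0,0.2]]';
```

```text
clock: 15.7
position: [0.4686, 0.0193, 0.0427]
ee_rot: [-2.419, -2.003, 0.001]
force: [-0.6, 3.3, -5.0]
width: 0.407
gripper_force: 60.0
clock: 16.08
position: [0.4686, 0.0194, 0.04]
ee_rot: [2.419, 2.004, -0.001]
force: [-2.5, 2.8, 4.4]
width: 0.412
gripper_force: 60.0
clock: 16.32
position: [0.4686, 0.0194, 0.0385]
ee_rot: [2.419, 2.004, -0.0]
force: [-3.3, 3.3, 5.9]
width: 0.408
gripper_force: 60.0
```

```bash
python3 -m creep '[[0,0,0.03,0,0.2],[0,0,0.03,0,0.2],[0,0,0,0,0.2]]';  python3 -m creep '[[0,0,0.02,0,0.2],[0,0,0.02,0,0.2],[0,0,0,0,0.2]]'
```

```text
clock: 16.7
position: [0.4686, 0.0194, 0.0363]
ee_rot: [2.419, 2.004, -0.001]
force: [-4.3, 2.7, 10.2]
width: 0.406
gripper_force: 60.0
clock: 17.08
position: [0.4687, 0.0194, 0.0359]
ee_rot: [2.418, 2.003, -0.001]
force: [-10.3, 1.5, 32.4]
width: 0.41
gripper_force: 60.0
```

```bash
python3 -m creep '[[0,0,-0.01,0,0.2],[0,0,0,0,0.2],[0,0,0,0,0.2],[0,0,0,0,0.2]]'
python3 - <<'E'
from h import *
im=grab('scene'); cv2.imwrite('pics/c3.png',cv2.resize(im['pixels'][125:225,200:330],(780,600),interpolation=cv2.INTER_CUBIC))
E
```

```text
clock: 17.58
position: [0.4686, 0.0194, 0.0359]
ee_rot: [2.418, 2.003, -0.001]
force: [-8.2, 1.1, 25.1]
width: 0.405
gripper_force: 60.0
```

View pics/c3.png

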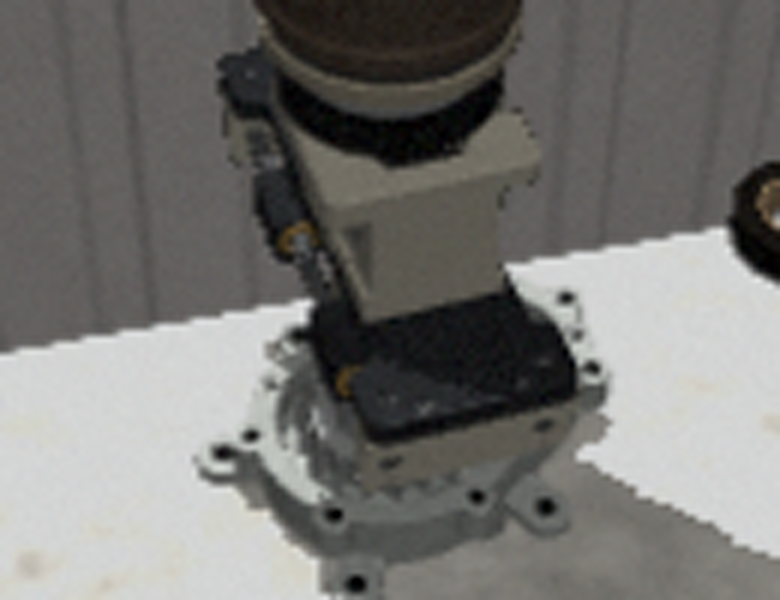

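The gear sits down inside the case, around crop (400,450), with the gripper still holding it. The hard stop came at TCP z = 35.9 mm, the height that puts the underside at 20 mm. The spring force just before it matched the 13 N expected.

```bash
python3 -c "
from cell import sign_off
print(sign_off())"
```

```text
the job is handed in; nothing more can be done
None
```

The hub gear is on the splined shaft, meshed with the pinion and pressed home on the washer stop at about 25 N with the gripper still holding it; I handed it in at 17.6 s, with no verdict returned.

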